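# Lock up the right-size lino blocks in the proofing chase

## Robot

A 6-joint arm with a two-finger parallel gripper is mounted at the origin on the work surface. World frame = base frame: x ahead of the robot, y to its left, z up, the work surface at z = 0. Lengths are in mm, angles in rad, forces in N, time in s.
With the tool pointing down it reaches from about 325 to 750 mm from the base axis. Payload 7.6 kg.
Tool frame: the origin (TCP) lies at the centre of the arm's flange, where the gripper is bolted on; the fingertips stand 173 mm ahead of it and the grasp point (between the pads) lies 155 mm ahead of it (robot.pinch_z is the z of the grasp point in the tool frame, in mm); z points along the fingers, y is the line along which they close (so a half turn about z gives the same grasp; the last joint's range is limited). The gripper opens to 85 mm and grips with 20 to 120 N. Pads are 22 mm wide; open, the fingers measure 114 mm over their backs; the gripper's body (76 mm by 85 mm) begins 54 mm behind the grasp point. The pads swing forward as they close: fully open they stand 13 mm farther back than shut.
Start: joints at [-1.18, 0.052, 1.401, -0, 1.689, -0.07], TCP at [233.469, -470.235, 404.723] pointing down, gripper open.
Joint ranges: [-2.9, 2.9], [-0.91, 2.17], [0.12, 2.37], [-1.06, 4.2], [0.26, 2.73], [-2.93, 2.93]. Speed limits (rad/s): [2.57, 2.57, 3.01, 3.14, 3.14, 3.14].

## Interface

Orientations are given as a unit quaternion [x, y, z, w].
In Python, from rig import robot, cams, monitor, sign_off gives the robot as it stands (robot), with the cameras (cams), the job as plain functions and the readings (monitor).
- The arm moves only by the shell command python3 jog.py 'ROWS'. ROWS is a JSON list that holds a single list of rows (three levels of brackets), with 1 to 8 rows, each of 5 numbers: the finger opening in mm, then dx, dy, dz in mm, then a turn about the tool's z in rad; each row shifts and turns the commanded pose from where the row before left it, along the tool's axes as they then stand; what a row does not reach is not made up. A row lasts 1/10 s, in which the tool goes at most 50 mm and 0.15 rad, less where a joint would pass 70% of its speed; a pose out of reach is approached as far as the arm can. The fingers move at their own pace and stop on an object; the grip force is fixed at half the most. Time passes only in rows, so rows that do not move let the fingers close. It prints the time, the measured TCP pose, the force, the opening and the grip force at its end. Input that does not fit is refused with a message, and nothing moves.
- monitor.observe(): the state, without advancing time (a new reading comes with each control period).
- cams.snapshot(name): name is "side" or "top"; returns a dict with "color" (420x560x3 uint8, blue, green, red), "camera_matrix" (3x3 intrinsics, pixels), "R" (3x3) and "t" (3): a world point X has camera coordinates R X + t. Camera axes: x right, y down, z forward; pixel columns grow to the right and rows downward; lengths in mm; the calibration is good to about 2 mm. A picture is of the moment at which its call begins. There is no depth.
- sign_off(): hands the job in; it is judged then, once.
The state is a dict: "time": time; "joint_positions": joint angles; "dq": joint speeds; "joint_efforts": joint torques, N m; "ee_pos": TCP position; "eef_rot": TCP orientation; "force": force on the tool from outside, world axes, zero at the start; "moment": the same for the moment, N m; "width": finger opening in mm; "grasp_force": force on a finger pad.
Only numpy, scipy, OpenCV 4.12 (cv2) and the standard library are available. Lean on these libraries where they do the work, as an engineer would, in place of code of your own. Each camera call takes 0.05 s, during which the arm holds its last target. There are 200 camera calls.

## Task

Lock up a row of lino blocks for printing: flip the fence's cam lever over to free, draw the fence all the way back, and lay every block whose length fits the channel (the guide beside it decides: the 60 mm or the 48 mm ones) flat in it, lino face up, square across the channel and side by side; then slide the fence up until the row is snug between head bar and fence, and only then flip the lever fully back to lock. Put all the blocks of the other length away, flat and face up in the stock tray, and do not disturb the pot, the ink jar or the clay bird.

Things in the scene. Friction and masses are not known exactly. Their poses are not given: they have to be found in the camera images.
- chase: Aluminium printing bed fixed on the table, 10 mm thick. Origin on the table; plate spans own x -71 to +115, y -145 to +145 mm. x: across the channel, away from the robot (within 15 deg); y: along it, to the dark head bar (24 mm above the bed, x -52 to +58, channel-side face y = +122). Fixed rail along y, 12 mm wide, 8 mm above the bed, inner face x = +40. Channel: between that rail and a guide.
- head_face (a point): Point on the bed top (z = 10 mm) at the channel-side face of the head bar, at chase x = +10 mm, y = +122 mm. Axes as the chase. Blocks lie on its -y side.
- guide_narrow: Wooden strip 20 x 240 x 8 mm fixed on the bed, origin under its centre. One of the two guides lies on the robot's side of the channel (centre at chase x = -35 mm), the other is parked beyond the fixed rail (chase x = +80 mm). With the narrow one at -35 the channel is 65 mm wide (chase x -25 to +40) and takes the 60 mm blocks.
- guide_wide: Wooden strip 44 x 240 x 8 mm fixed on the bed, origin under its centre. With this one at chase x = -35 mm the channel is 53 mm wide (chase x -13 to +40) and takes the 48 mm blocks; otherwise it is parked at chase x = +80 mm.
- fence (a joint): Sliding fence, a dark steel carriage on the bed, 46 mm wide (chase x -11 to +35), 94 mm long, 22 mm high, facing the head bar. Value in m: 0 = closed (12 mm gap from its face to the head bar), grows to 0.142 drawn fully back (to chase -y). Gap = value + 12 mm. Slides with about 3 N, stays where left, starts nearly closed. The cam lever must be free before it is slid.
- fence_face (a point): Point on the bed top at the middle of the fence's face that pushes on the blocks (chase x = +12 mm); axes as the chase; it moves with the fence. Blocks lie on its +y side.
- fence_tab (a point): Top centre of the fence's upright grip tab, a steel plate 36 mm (chase x) by 10 mm (chase y); its top is 74 mm above the table and 42 mm above the carriage; it stands 15 mm behind the fence face. Pinch it across its 10 mm from above to slide the fence. Moves with the fence.
- cam_lever (a joint): Cam lever on the fence, 61 mm behind the grip tab: steel rod 11 mm thick, 66 mm long, black ball knob 20 mm across. Value in rad: 0 = locked, leaning 0.65 rad from upright away from the robot (chase +x); 1.3 = free, leaning 0.65 rad towards the robot (chase -x). Swings over the top in the chase x-z plane, takes about 1 N at the knob, stays where left. Starts locked.
- lever_tip (a point): Centre of the cam lever's ball knob; moves with lever and fence.
- lever_hinge (a point): The cam lever's hinge point on the fence, 42 mm above the table, 76 mm behind the fence face (towards chase -y); hinge axis along chase y.
- block_long1: Relief printing block, 60 mm long (own x), 36 mm wide (own y), 24 mm high, wood with a dark grey lino face 3 mm thick on top. Origin: centre of its underside; z up through the lino face. About 70 g. May be absent.
- block_long2: Relief printing block, 60 mm long (own x), 36 mm wide (own y), 24 mm high, wood with a dark grey lino face 3 mm thick on top. Origin: centre of its underside; z up through the lino face. About 70 g. May be absent.
- block_long3: Relief printing block, 60 mm long (own x), 36 mm wide (own y), 24 mm high, wood with a dark grey lino face 3 mm thick on top. Origin: centre of its underside; z up through the lino face. About 70 g. May be absent.
- block_short1: Relief printing block, 48 mm long (own x), 36 mm wide (own y), 24 mm high, wood with a dark grey lino face 3 mm thick on top. Origin: centre of its underside; z up through the lino face. About 70 g. May be absent.
- block_short2: Relief printing block, 48 mm long (own x), 36 mm wide (own y), 24 mm high, wood with a dark grey lino face 3 mm thick on top. Origin: centre of its underside; z up through the lino face. About 70 g. May be absent.
- block_short3: Relief printing block, 48 mm long (own x), 36 mm wide (own y), 24 mm high, wood with a dark grey lino face 3 mm thick on top. Origin: centre of its underside; z up through the lino face. About 70 g. May be absent.
- stock_tray: Low wooden tray fixed on the table, 158 mm (own x) by 93 mm (own y), walls 4 mm thick and 16 mm high, inner floor 4 mm above the table, inside 150 x 85 mm. Origin: on the table under its centre. Starts empty; room for three blocks side by side along its x, their lengths along its y.
- brush_pot: Bystander: white pot, 76 mm across, 85 mm high. Origin under its centre. Not part of the job.
- ink_jar: Bystander: amber glass ink jar with black cap, 60 mm across, 75 mm high. Origin under its centre. Not part of the job.
- clay_bird: Bystander: small clay bird, about 70 mm across, 80 mm high. Origin under its centre. Not part of the job.

How it is judged:
By the outcome, as a careful person would: the job done as asked, in the order asked, and still so for the second after the job is handed in, with the robot touching nothing.
Of block_long1, block_long2, block_long3 only 2 to 3 are there at a start; the rules pass over those that are not, and their reading is None.
Of block_short1, block_short2, block_short3 only 2 to 3 are there at a start; the rules pass over those that are not, and their reading is None.
At some moment in a run one of block_long1, block_long2, block_long3, block_short1, block_short2, block_short3 may be knocked a few centimetres aside while the robot is not near it.
Once in a run the grip may slacken for a moment while it holds something.
It also fails if it takes over 192 s, if anything falls off the work surface, if the arm or the gripper's body presses on something with over 40 N, if the wrist force passes 120 N, or if a joint passes its speed limit or range.

## Working session

There is one attempt and no reset: what is moved stays moved. The work goes in short steps, Python scripts to look and compute and a shell command to move; the robot and the scene stay as the last step left them, time stands still between calls to the robot, and variables do not carry over. Pictures are saved under pics/ and viewed, at most 14 in all, crops included, and the job is handed in when it is done.

```bash
ls; mkdir -p pics; python3 - <<'E'
from rig import robot, cams, monitor, sign_off
import cv2,numpy as np
for n in("top","side"):
    s=cams.snapshot(n); cv2.imwrite(f"pics/{n}0.png",s["color"]); print(n,np.round(s["camera_matrix"],1).tolist(),np.round(s["R"],3).tolist(),np.round(s["t"],1).tolist())
o=monitor.observe(); print({k:np.round(v,3) for k,v in o.items()})
E
```

```text
jog.py
pics
rig.py
top [[440.0, 0.0, 278.9], [0.0, 440.0, 206.2], [0.0, 0.0, 1.0]] [[0.051, -0.999, 0.005], [-0.978, -0.051, -0.201], [0.2, 0.006, -0.98]] [78.1, 592.7, 953.9]
side [[485.0, 0.0, 279.6], [0.0, 485.0, 206.9], [0.0, 0.0, 1.0]] [[-0.986, -0.166, -0.01], [-0.115, 0.724, -0.68], [0.12, -0.67, -0.733]] [588.2, 59.4, 1125.6]
{'time': np.float64(0.1), 'joint_positions': array([-1.18 ,  0.053,  1.402,  0.   ,  1.689, -0.07 ]), 'dq': array([ 0.002, -0.002, -0.003,  0.001, -0.001, -0.001]), 'joint_efforts': array([ 2.0000e-03, -3.8258e+01, -3.6098e+01, -0.0000e+00,  5.0000e-03,
        0.0000e+00]), 'ee_pos': array([ 233.443, -470.207,  403.931]), 'eef_rot': array([ 0.974,  0.228, -0.   , -0.001]), 'force': array([ 0.349,  0.542, -0.183]), 'moment': array([-0.027,  0.032, -0.019]), 'grasp_force': np.float64(0.0), 'width': np.float64(85.691)}
```

View pics/top0.png

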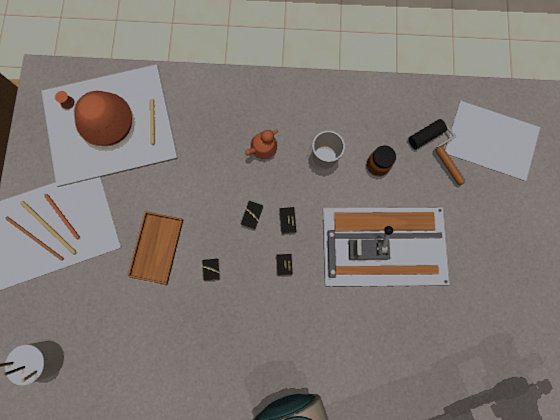

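View pics/side0.png

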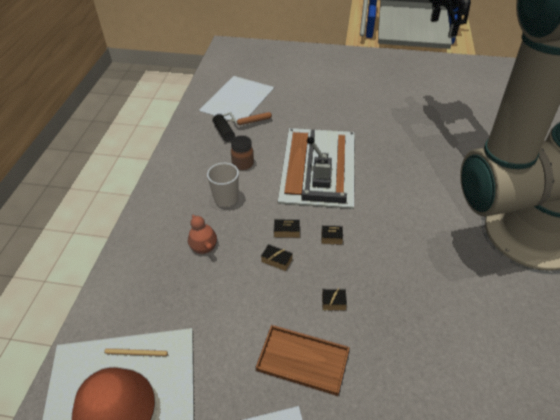

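The top view shows the wide guide parked beyond the rail (384,221) and the narrow one on the robot's side (387,270), so the 60 mm blocks go in the channel. The long blocks are near (252,215) and (288,220), the short ones near (285,265) and (211,270). The tray is at (156,248), the head bar at (332,254) and the lever knob at (389,230). The side view agrees, with four blocks at (287,228), (277,257), (332,234) and (334,299).

```bash
cat > h.py <<'E'
from rig import robot, cams, monitor, sign_off
import cv2,numpy as np
def snap(n,save=None):
    s=cams.snapshot(n)
    if save: cv2.imwrite(f"pics/{save}.png",s["color"])
    return s
def cast(s,uv,z):
    uv=np.atleast_2d(np.array(uv,float)); K,R,t=[np.array(s[k]) for k in("camera_matrix","R","t")]
    d=(R.T@np.linalg.inv(K)@np.c_[uv,np.ones(len(uv))].T).T; c=-R.T@t
    return c+d*((z-c[2])/d[:,2])[:,None]
def proj(s,X):
    K,R,t=[np.array(s[k]) for k in("camera_matrix","R","t")]
    p=(K@(R@np.atleast_2d(X).T+t[:,None])).T; return p[:,:2]/p[:,2:]
def rects(s,mask,z,amin=40):
    out=[]
    for c in cv2.findContours(mask,cv2.RETR_EXTERNAL,cv2.CHAIN_APPROX_NONE)[0]:
        if cv2.contourArea(c)<amin: continue
        P=cast(s,c[:,0],z)[:,:2].astype(np.float32)
        (x,y),(w,h),a=cv2.minAreaRect(P)
        if w<h: w,h,a=h,w,a+90
        a=(a+90)%180-90
        u=c[:,0].mean(0); out.append((u.round(),round(x,1),round(y,1),round(w,1),round(h,1),round(a,1)))
    return out
def dark(s,th=60): return cv2.morphologyEx((s["color"].max(2)<th).astype(np.uint8)*255,cv2.MORPH_CLOSE,np.ones((5,5)))
def wood(s):
    h=cv2.cvtColor(s["color"],cv2.COLOR_BGR2HSV); return cv2.inRange(h,(5,110,70),(20,255,255))
def tool():
    o=monitor.observe(); from scipy.spatial.transform import Rotation as Ro
    R=Ro.from_quat(o["eef_rot"]).as_matrix(); return np.array(o["ee_pos"]),R,o
def goto(x,y,z,ang=None):
    """tool-axis shift that brings the pinch point to x,y,z; ang = wanted world angle (deg) of closing line (mod 180)"""
    p,R,o=tool(); g=p+R@[0,0,robot.pinch_z]
    d=R.T@(np.array([x,y,z])-g); cur=np.degrees(np.arctan2(R[1,1],R[0,1])); r=""
    if ang is not None:
        e=(ang-cur+90)%180-90; r=f" turn(tool z, after shift) {-np.radians(e):.3f}"
    print("t",round(o["time"],2),"pinch",g.round(1),"close ang",round(cur,1),"q6",round(o["joint_positions"][5],2),"w",round(o["width"],1),"F",np.round(o["force"],1),"SHIFT",d.round(1),r)
E
python3 - <<'E'
from h import *
for n in("top","side"):
    s=snap(n); print(n); c=s["color"]
    big=cv2.resize(c,None,fx=1,fy=1)
    for r in rects(s,dark(s),24): 
        if r[3]<120:print("dark",r)
    for r in rects(s,wood(s),18): print("wood",r)
    g=c.astype(int); m=((g.min(2)>130)&(g.max(2)-g.min(2)<35)).astype(np.uint8)*255
    m=cv2.morphologyEx(m,cv2.MORPH_CLOSE,np.ones((9,9)))
    for r in rects(s,m,10,800): print("white",r)
    x0,y0,w,h=(315,195,140,100) if n=="top" else (270,120,95,95)
    a=cv2.resize(c[y0:y0+h,x0:x0+w],None,fx=4,fy=4,interpolation=cv2.INTER_CUBIC)
    x0,y0,w,h=(190,190,120,95) if n=="top" else (255,205,100,110)
    b=cv2.resize(c[y0:y0+h,x0:x0+w],None,fx=2,fy=2,interpolation=cv2.INTER_CUBIC)
    W=np.zeros((max(a.shape[0],b.shape[0]),a.shape[1]+b.shape[1],3),np.uint8); W[:a.shape[0],:a.shape[1]]=a;W[:b.shape[0],a.shape[1]:]=b
    cv2.imwrite(f"pics/{n}crop.png",W); print(W.shape)
E
```

```text
top
dark (array([211., 269.]), 438.1, 259.2, 48.0, 36.5, 8.3)
dark (array([284., 264.]), 457.9, 90.7, 48.5, 35.0, 2.9)
dark (array([355., 252.]), 501.5, -79.1, 45.7, 39.7, 4.7)
dark (array([382., 242.]), 526.0, -140.0, 73.9, 34.7, -10.2)
dark (array([287., 220.]), 563.4, 86.7, 61.0, 34.6, 7.6)
dark (array([252., 214.]), 571.9, 172.1, 59.4, 36.6, -15.6)
dark (array([381., 161.]), 722.7, -134.0, 83.5, 56.2, -30.6)
dark (array([427., 134.]), 796.8, -249.2, 106.8, 35.8, -55.7)
dark (array([ 68., 102.]), 832.2, 649.3, 28.3, 24.9, -36.8)
wood (array([386., 269.]), 458.9, -150.3, 236.9, 16.2, -87.1)
wood (array([ 34., 238.]), 490.7, 682.2, 174.6, 6.0, 58.2)
wood (array([384., 221.]), 573.3, -144.5, 237.1, 42.4, -86.3)
wood (array([155., 247.]), 484.2, 394.9, 156.7, 92.6, -8.5)
wood (array([ 51., 228.]), 519.3, 652.2, 182.8, 6.3, 50.4)
wood (array([ 61., 216.]), 546.7, 625.2, 138.9, 8.3, 42.8)
wood (array([450., 165.]), 722.6, -305.4, 106.6, 18.7, 32.4)
wood (array([263., 144.]), 752.5, 161.0, 76.0, 74.5, 90.0)
wood (array([102., 117.]), 800.6, 560.5, 142.2, 141.1, -87.0)
wood (array([61., 9
[... 1187 characters left out ...]
3)
wood (array([242., 154.]), 722.7, -145.4, 52.5, 33.9, 18.1)
wood (array([340., 164.]), 460.7, -154.8, 216.5, 16.1, -86.6)
wood (array([296., 164.]), 573.5, -140.1, 237.4, 41.3, -86.8)
wood (array([254., 118.]), 723.0, -305.9, 99.6, 25.4, 28.4)
wood (array([358.,  40.]), 449.2, -806.3, 65.6, 41.1, 85.8)
wood (array([382.,  33.]), 392.3, -927.1, 358.9, 121.3, -72.7)
wood (array([42., 69.]), 1457.1, -527.7, 1112.9, 344.6, -59.0)
white (array([318., 168.]), 518.2, -148.0, 294.3, 188.3, -86.4)
white (array([237.,  99.]), 795.8, -408.2, 214.5, 152.3, 73.6)
white (array([ 97., 292.]), 1012.5, 52.9, 1130.9, 401.0, -73.4)
white (array([416.,  25.]), 255.9, -970.2, 245.7, 245.4, 89.5)
(380, 580, 3)
```

View pics/topcrop.png

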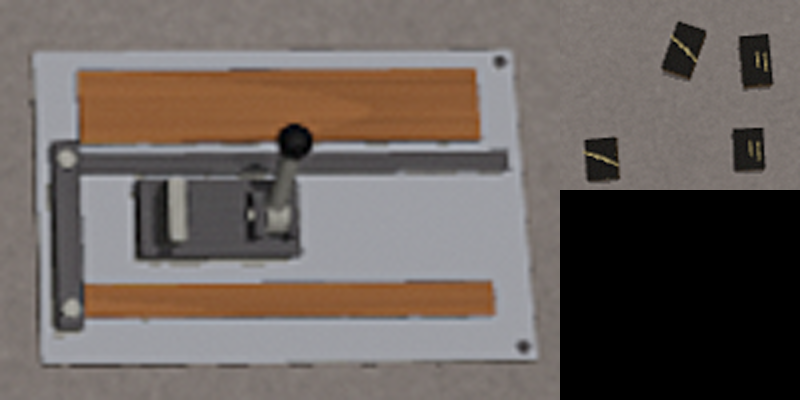

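View pics/sidecrop.png

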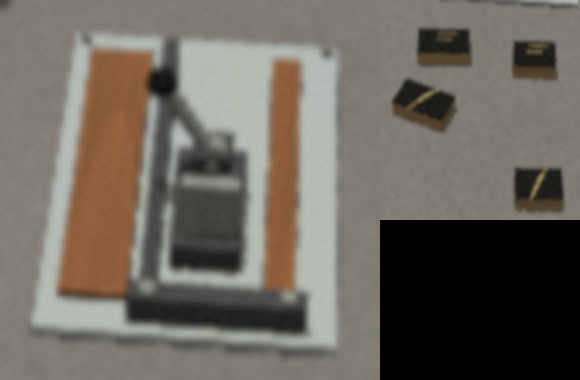

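The narrow guide borders the channel, so it takes the two long blocks. The two short ones go to the tray. Next I fix the tab and knob positions.

```bash
cat >> h.py <<'E'
CA=np.radians(3.3); CO=np.array([494.8,-149.2]); ux=np.array([np.cos(CA),np.sin(CA)]); uy=np.array([-ux[1],ux[0]])
def c2w(x,y): return CO+x*ux+y*uy
def w2c(p): d=np.array(p)[:2]-CO; return np.array([d@ux,d@uy]).round(1)
def tri(s1,u1,s2,u2):
    P=[np.array(s["camera_matrix"])@np.c_[s["R"],s["t"]] for s in(s1,s2)]
    X=cv2.triangulatePoints(P[0],P[1],np.array(u1,float).reshape(2,1),np.array(u2,float).reshape(2,1)); return (X[:3]/X[3])[:,0]
E
python3 - <<'E'
from h import *
t=snap("top");s=snap("side")
k=tri(t,(388.7,230),s,(310.5,140.5)); print("knob",k.round(1),w2c(k))
for uv in [(359.3,247)]: 
    p=cast(t,uv,74)[0]; print("tab top view",p.round(1),w2c(p))
# side: light tab top edge crop (212,182)/4
p=cast(s,(270+212/4,120+182/4),74)[0]; print("tab side",p.round(1),w2c(p))
# plate corners from top crop / rail far end / headbar lines, at heights
for n,uv,z in [("rail front inner edge R",(507,170),18),("rail L",(85,174),18),("guide inner R",(493,283),18),("guide inner L",(86,287),18),("head face bot",(84,320),34),("head face top",(80,165),34)]:
    p=cast(t,(315+uv[0]/4,195+uv[1]/4),z)[0]; print(n,w2c(p))
kx,ky=w2c(k)
goto(*c2w(66,ky),200,93.3)
E
```

```text
knob [ 539.9 -135.9   95.3] [45.8 10.7]
tab top view [501.6 -75.6  74. ] [11.  73.1]
tab side [500.7 -72.2  74. ] [10.3 76.6]
rail front inner edge R [  38.4 -134.1]
rail L [ 37.6 116.2]
guide inner R [ -28.  -120.5]
guide inner L [-28.8 117.8]
head face bot [-48.6 121.8]
head face top [ 40.8 121.2]
t 0.3 pinch [ 233.4 -470.2  249.8] close ang -63.6 q6 -0.07 w 85.6 F [-0.3  0.6 -1.1] SHIFT [ 441.7 -155.2   49.8]  turn(tool z, after shift) 0.403
```

```bash
sed -i 's/CO=np.array(.494.8,-149.2.)/CO=np.array([493.5,-149.0])/' h.py
python3 jog.py '[[[0, 44, -15, 0, 0], [0, 44, -15, 0, 0], [0, 44, -15, 0, 0], [0, 44, -15, 0, 0], [0, 44, -15, 0, 0], [0, 44, -15, 0, 0], [0, 44, -15, 0, 0], [0, 44, -15, 0, 0]]]'
python3 jog.py '[[[0, 44, -15, 0, 0], [0, 44, -15, 0, 0], [0, 0, 0, 0, 0.14], [0, 0, 0, 0, 0.14], [0, 0, 0, 0, 0.123], [0, 0, 0, 0, 0]]]'
python3 - <<'E'
from h import *
goto(*c2w(80,13),95,93.3)
E
```

```text
time: 1.1
ee_pos: [496.5, -204.6, 404.8]
eef_rot: [0.974, 0.228, 0.0, 0.0]
force: [-0.1, -1.3, -0.5]
width: -0.1
grasp_force: 0.0
time: 1.7
ee_pos: [561.0, -140.1, 404.5]
eef_rot: [1.0, 0.029, -0.0, 0.0]
force: [-0.2, -0.2, 0.1]
width: -0.0
grasp_force: 0.0
t 1.7 pinch [ 560.9 -140.1  249.8] close ang -86.7 q6 1.21 w -0.0 F [-0.2 -0.2  0.1] SHIFT [ 12.2  -8.  154.8]  turn(tool z, after shift) -0.001
```

```bash

python3 jog.py '[[[0, 6, -4, 40, 0], [0, 6, -4, 40, 0], [0, 0, 0, 40, 0], [0, 0, 0, 35, 0], [0, 0, 0, 0, 0]]]'
python3 jog.py '[[[0, -10, 0, 0, 0], [0, -10, 0, 0, 0], [0, -10, 0, 0, 0], [0, -10, 0, 0, 0], [0, -10, 0, 0, 0], [0, -10, 0, 0, 0], [0, -10, 0, 0, 0]]]'
python3 jog.py '[[[0, -7, 0, 0, 0], [0, -5, 0, 0, 0], [0, -3, 0, 0, 0], [0, 0, 0, 0, 0]]]'
python3 - <<'E'
from h import *
p,R,o=tool(); print(w2c(p)); s=snap("side"); t=snap("top")
W=[cv2.resize(a,None,fx=3,fy=3,interpolation=cv2.INTER_CUBIC) for a in (t["color"][190:290,315:445],s["color"][110:210,265:365])]
cv2.imwrite("pics/lev1.png",np.hstack(W))
E
```

```text
time: 2.2
ee_pos: [570.9, -131.2, 243.8]
eef_rot: [1.0, 0.03, -0.005, -0.002]
force: [0.2, 0.8, 1.3]
width: 0.1
grasp_force: 0.0
time: 2.9
ee_pos: [501.8, -135.7, 250.0]
eef_rot: [1.0, 0.029, 0.0, 0.0]
force: [1.9, 0.0, -0.7]
width: -0.0
grasp_force: 0.8
time: 3.3
ee_pos: [489.3, -136.4, 252.9]
eef_rot: [1.0, 0.029, 0.006, 0.001]
force: [14.8, 1.7, 4.7]
width: -0.1
grasp_force: 7.4
[-3.4 12.8]
```

View pics/lev1.png

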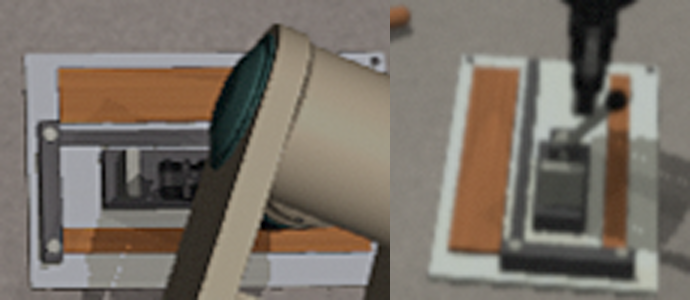

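The side panel shows the knob now leaning towards the robot, at about (615,100) in the crop. Force rose to 15 N, so the lever is at its stop. Next I grip the tab.

```bash

python3 jog.py '[[[0, 10, 0, 0, 0], [0, 0, 0, -45, 0], [40, 6, -20, -15, 0], [40, 0, -20, 0, 0], [40, 0, -20, 0, 0], [40, 0, 0, 0, 0]]]'
python3 - <<'E'
from h import *
s=snap("side","s2")
goto(*c2w(12,74.5),57,93.3)
E
```

```text
time: 4.0
ee_pos: [499.8, -74.1, 309.1]
eef_rot: [1.0, 0.03, -0.001, -0.0]
force: [-0.4, -1.1, -0.1]
width: 40.0
grasp_force: 0.0
t 4.05 pinch [499.5 -75.1 154.4] close ang -86.6 q6 1.29 w 39.9 F [-0.4 -0.1  0.1] SHIFT [ 1.9 -1.1 97.4]  turn(tool z, after shift) 0.002
```

```bash

python3 jog.py '[[[40, 2, 0, 40, 0], [40, 0, 0, 40, 0], [40, 0, 0, 17, 0], [40, 0, 0, 0, 0], [0, 0, 0, 0, 0], [0, 0, 0, 0, 0], [0, 0, 0, 0, 0], [0, 0, 0, 0, 0]]]'
python3 jog.py '[[[0, 0, 10, 0, 0], [0, 0, 15, 0, 0], [0, 0, 15, 0, 0], [0, 0, 15, 0, 0], [0, 0, 15, 0, 0], [0, 0, 15, 0, 0], [0, 0, 15, 0, 0], [0, 0, 10, 0, 0]]]'
python3 jog.py '[[[0, 0, 5, 0, 0], [0, 0, 3, 0, 0], [0, 0, 0, 0, 0]]]'
python3 - <<'E'
from h import *
p,R,o=tool(); print(w2c(p),o["force"])
E
```

```text
time: 4.85
ee_pos: [502.5, -75.8, 214.5]
eef_rot: [1.0, 0.029, 0.001, 0.001]
force: [-1.6, -1.1, 7.0]
width: 9.3
grasp_force: 60.5
time: 5.65
ee_pos: [509.0, -185.9, 214.5]
eef_rot: [1.0, 0.029, 0.001, 0.0]
force: [-1.0, 3.7, 6.9]
width: 9.1
grasp_force: 60.6
time: 5.95
ee_pos: [509.4, -193.8, 214.5]
eef_rot: [1.0, 0.029, 0.002, 0.001]
force: [0.4, -0.4, 5.2]
width: 9.0
grasp_force: 60.3
[ 13.3 -45.6] [ 0.37063123 -0.39435834  5.20577171]
```

```bash

python3 jog.py '[[[0, 0, 2, 0, 0], [0, 0, 2, 0, 0], [0, 0, 0, 0, 0]]]'
python3 jog.py '[[[0, 0, 2, 0, 0], [0, 0, 0, 0, 0]]]'
python3 - <<'E'
from h import *
p,R,o=tool(); print(w2c(p),o["force"])
E
```

```text
time: 6.25
ee_pos: [509.7, -195.9, 214.5]
eef_rot: [1.0, 0.029, 0.001, -0.002]
force: [-1.9, 11.8, 10.4]
width: 9.0
grasp_force: 61.1
time: 6.45
ee_pos: [509.9, -196.5, 214.5]
eef_rot: [1.0, 0.03, 0.0, -0.003]
force: [-5.1, 22.1, 13.8]
width: 9.0
grasp_force: 61.6
[ 13.6 -48.4] [-5.08789627 22.14425687 13.84393499]
```

The stop is reached, with force rising to 22 N. I'll release, lift, and re-measure the blocks.

```bash

python3 jog.py '[[[0, 0, -3, 0, 0], [40, 0, 0, 0, 0], [40, 0, 0, 0, 0], [40, 0, 0, -40, 0], [70, 0, 0, -50, 0], [70, 0, 0, -20, 0], [70, -40, -30, 0, 0], [70, -50, 0, 0, 0]]]'
cat >> h.py <<'E'
def blocks(tag=None):
    for n in("top","side"):
        s=snap(n,tag and f"{n}{tag}")
        for r in rects(s,dark(s),24):
            if 40<r[3]<66 and 28<r[4]<42 and 380<r[1]<640: print(n,r)
E
python3 - <<'E'
from h import *
blocks(3)
goto(564,87.5,100,98)
E
```

```text
time: 7.25
ee_pos: [417.3, -170.4, 322.7]
eef_rot: [1.0, 0.03, 0.0, -0.0]
force: [-0.6, -2.2, 1.1]
width: 70.1
grasp_force: 0.0
top (array([211., 269.]), 438.1, 259.3, 47.9, 36.4, 8.6)
top (array([284., 264.]), 457.9, 90.7, 48.5, 35.0, 2.9)
top (array([405., 249.]), 508.8, -195.0, 42.7, 33.3, 4.5)
top (array([287., 220.]), 563.3, 86.7, 60.6, 34.6, 8.1)
top (array([252., 214.]), 571.8, 171.9, 59.4, 35.8, -15.9)
side (array([334., 297.]), 440.1, 262.8, 46.1, 33.1, 9.2)
side (array([276., 255.]), 573.3, 175.7, 59.5, 35.5, -16.1)
side (array([332., 233.]), 460.6, 92.1, 45.6, 35.5, 9.1)
side (array([287., 226.]), 565.0, 89.1, 57.3, 33.4, 9.0)
t 7.35 pinch [ 412.7 -170.7  166.1] close ang -86.8 q6 1.04 w 70.1 F [ 0.1  0.1 -0.6] SHIFT [ 166.  -249.1   65.8]  turn(tool z, after shift) -0.083
```

```bash

python3 jog.py '[[[70, 24, -36, 0, 0], [70, 24, -36, 0, 0], [70, 24, -36, 0, 0], [70, 24, -36, 0, 0], [70, 24, -36, 0, 0], [70, 24, -36, 0, 0], [70, 22, -33, 0, 0], [70, 0, 0, 0, -0.09]]]'
python3 jog.py '[[[70, 0, 0, 40, 0], [70, 0, 0, 40, 0], [70, 0, 0, 0, 0]]]'
python3 - <<'E'
from h import *
goto(564.2,87.9,22,98.3)
E
```

```text
time: 8.15
ee_pos: [570.3, 90.0, 321.9]
eef_rot: [0.997, 0.076, -0.0, -0.0]
force: [0.3, -0.2, 0.4]
width: 69.9
grasp_force: 0.0
time: 8.45
ee_pos: [567.4, 86.3, 236.3]
eef_rot: [0.997, 0.074, -0.006, 0.0]
force: [-1.1, 0.4, -1.0]
width: 70.1
grasp_force: 0.0
t 8.45 pinch [565.6  86.1  81.6] close ang -81.6 q6 1.51 w 70.1 F [-1.1  0.4 -1. ] SHIFT [-0.5 -1.9 59.7]  turn(tool z, after shift) 0.003
```

```bash

python3 jog.py '[[[70, -1, -2, 30, 0], [70, 0, 0, 29, 0], [70, 0, 0, 0, 0], [0, 0, 0, 0, 0], [0, 0, 0, 0, 0], [0, 0, 0, 0, 0], [0, 0, 0, 0, 0]]]'
python3 - <<'E'
from h import *
p,R,o=tool(); g=p+R@[0,0,155]; print(g,o["width"])
E
```

```text
time: 9.15
ee_pos: [568.6, 88.4, 186.8]
eef_rot: [0.997, 0.074, 0.003, 0.0]
force: [-0.2, -1.1, 8.0]
width: 34.3
grasp_force: 60.7
[569.35215112  88.46276858  31.85192702] 34.30092433675073
```

```bash

python3 jog.py '[[[60, 0, 0, 0, 0], [60, 0, 0, 0, 0], [60, 0, 0, 0, 0]]]'
python3 - <<'E'
from h import *
goto(564.2,87.9,22,98.3)
E
python3 jog.py '[[[60, -4, 0, 9, 0], [60, 0, 0, 0, 0], [60, 0, 0, 0, 0]]]'
python3 - <<'E'
from h import *
goto(564.2,87.9,22,98.3)
E
```

```text
time: 9.45
ee_pos: [567.5, 88.4, 183.8]
eef_rot: [0.997, 0.074, -0.0, 0.0]
force: [0.1, -0.5, 0.4]
width: 60.1
grasp_force: 0.0
t 9.45 pinch [567.5  88.4  29.1] close ang -81.5 q6 1.51 w 60.1 F [ 0.1 -0.5  0.4] SHIFT [-3.3  0.   7.1]  turn(tool z, after shift) 0.003
time: 9.75
ee_pos: [563.2, 87.8, 173.9]
eef_rot: [0.997, 0.074, -0.001, 0.0]
force: [0.5, 0.4, -0.9]
width: 59.7
grasp_force: 0.0
t 9.75 pinch [563.   87.7  19.2] close ang -81.5 q6 1.51 w 59.7 F [ 0.5  0.4 -0.9] SHIFT [ 1.2  0.  -2.8]  turn(tool z, after shift) 0.003
```

```bash

python3 jog.py '[[[60, 1, 0, -3, 0], [0, 0, 0, 0, 0], [0, 0, 0, 0, 0], [0, 0, 0, 0, 0], [0, 0, 0, 0, 0]]]'
python3 jog.py '[[[0, 0, 0, -25, 0], [0, 0, 0, -35, 0], [0, 0, 0, -35, 0], [0, 0, 0, 0, 0]]]'
python3 - <<'E'
from h import *
goto(*c2w(7.5,85),100,93.3)
s=snap("side","s4")
E
```

```text
time: 10.25
ee_pos: [564.9, 88.0, 178.5]
eef_rot: [0.997, 0.074, 0.001, 0.0]
force: [0.3, 0.1, 4.3]
width: 34.8
grasp_force: 61.7
time: 10.65
ee_pos: [565.6, 88.1, 278.2]
eef_rot: [0.997, 0.074, 0.005, -0.0]
force: [0.0, 0.6, 0.4]
width: 34.9
grasp_force: 61.1
t 10.65 pinch [567.   88.2 123.5] close ang -81.5 q6 1.51 w 34.9 F [0.  0.6 0.4] SHIFT [-92.7 139.8  22.7]  turn(tool z, after shift) 0.090
```

```bash

python3 jog.py '[[[0, -23, 36, 0, 0], [0, -23, 36, 0, 0], [0, -23, 36, 0, 0], [0, -23, 36, 0, 0], [0, 0, 0, 40, 0.09], [0, 0, 0, 20, 0], [0, 0, 0, 0, 0], [0, 0, 0, 0, 0]]]'
python3 - <<'E'
from h import *
s=snap("side","s5");t=snap("top","t5")
goto(*c2w(7.5,80),32,93.3)
W=[cv2.resize(a,None,fx=3,fy=3,interpolation=cv2.INTER_CUBIC) for a in (t["color"][190:290,315:445],s["color"][120:220,265:365])]
cv2.imwrite("pics/p5.png",np.hstack(W))
E
```

```text
time: 11.5
ee_pos: [494.6, -67.9, 212.1]
eef_rot: [1.0, 0.029, -0.001, -0.0]
force: [0.6, 0.6, -0.3]
width: 34.6
grasp_force: 61.1
t 11.6 pinch [495.5 -67.9  59. ] close ang -86.7 q6 1.3 w 34.5 F [ 0.5 -0.6 -0.3] SHIFT [ 0.8  0.9 27. ]  turn(tool z, after shift) 0.001
```

View pics/p5.png

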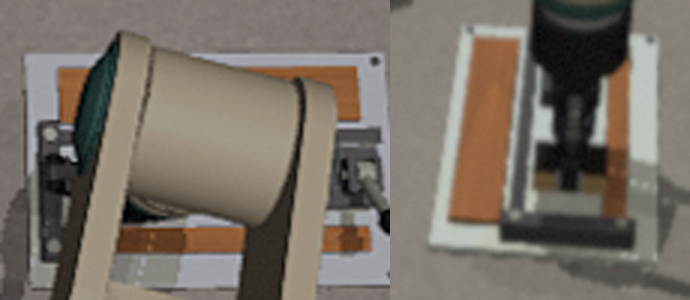

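The side crop shows the held block's front face from (533,183) to (607,183), hanging over the channel just behind the head bar. I'll convert those ends and compare them with the rail and guide edges seen in the same view.

```bash
python3 - <<'E'
from h import *
s=snap("side")
f=lambda u,v,z:w2c(cast(s,(265+(u-390)/3,120+v/3),z)[0])
for u in(533,607): print("blk",f(u,183,47))
hsv=s["color"]
print("guide inner far edges", f(607,60,18), f(603,215,18)); print("rail inner", f(538,60,18),f(527,210,18))
c=s["color"]
print(c[181,305:345].tolist())
print(c[150,300:345].max(1).tolist())
E
```

```text
blk [ 33.9 104.9]
blk [-25.9  99. ]
guide inner far edges [-22.7 -93.3] [-25.  106.9]
rail inner [ 40.2 -87.2] [ 37.5 107.3]
[[126, 133, 130], [87, 90, 90], [72, 72, 73], [74, 74, 74], [80, 82, 82], [102, 110, 108], [125, 138, 138], [91, 109, 116], [57, 80, 96], [53, 77, 93], [51, 75, 93], [53, 77, 95], [51, 75, 90], [54, 75, 90], [60, 76, 84], [65, 71, 73], [44, 46, 45], [21, 23, 25], [23, 24, 22], [18, 17, 18], [18, 20, 20], [35, 37, 36], [64, 68, 69], [66, 77, 83], [55, 75, 89], [47, 70, 87], [49, 73, 91], [48, 73, 89], [46, 72, 89], [49, 72, 90], [45, 70, 87], [41, 63, 85], [36, 57, 85], [35, 54, 84], [36, 56, 85], [32, 53, 82], [34, 56, 85], [38, 59, 87], [53, 70, 91], [99, 107, 109]]
[159, 150, 146, 146, 145, 135, 131, 167, 156, 109, 83, 81, 89, 127, 160, 109, 61, 49, 34, 22, 22, 19, 18, 20, 24, 23, 26, 22, 21, 21, 21, 16, 25, 33, 89, 164, 176, 148, 147, 150, 150, 147, 147, 151, 164]
```

```bash

python3 jog.py '[[[0, 2, 1, 12, 0], [0, 0, 0, 8, 0], [0, 0, 0, 0, 0]]]'
python3 jog.py '[[[0, 0, 0, 2, 0], [0, 0, 0, 2, 0], [0, 0, 0, 0, 0]]]'
python3 - <<'E'
from h import *
goto(*c2w(7.5,80),32,93.3)
E
```

```text
time: 11.95
ee_pos: [496.3, -68.7, 190.9]
eef_rot: [1.0, 0.029, -0.001, -0.0]
force: [-0.3, -0.2, -0.3]
width: 34.3
grasp_force: 61.1
time: 12.25
ee_pos: [496.8, -68.9, 188.7]
eef_rot: [1.0, 0.029, 0.0, 0.0]
force: [0.0, -0.3, -0.8]
width: 34.7
grasp_force: 61.2
t 12.25 pinch [496.9 -68.9  34. ] close ang -86.7 q6 1.3 w 34.7 F [ 0.  -0.3 -0.8] SHIFT [-0.5 -0.2  2. ]  turn(tool z, after shift) 0.000
```

```bash

python3 jog.py '[[[0, 0, 0, 1, 0], [0, 0, 0, 0, 0]]]'
python3 jog.py '[[[44, 0, 0, 0, 0], [44, 0, 0, 0, 0], [44, 0, 0, 0, 0], [44, 0, 0, -30, 0], [44, 0, 0, -50, 0], [44, 0, 0, -30, 0], [65, 20, -45, 0, 0], [65, 20, -45, 0, 0]]]'
python3 - <<'E'
from h import *
blocks(6)
goto(572.5,173.5,100,74)
E
```

```text
time: 12.45
ee_pos: [496.9, -68.9, 188.4]
eef_rot: [1.0, 0.029, 0.0, 0.0]
force: [-3.1, 0.4, 4.8]
width: 34.5
grasp_force: 61.7
time: 13.25
ee_pos: [532.0, 23.5, 299.5]
eef_rot: [1.0, 0.027, 0.002, 0.0]
force: [0.9, 0.2, 0.9]
width: 64.9
grasp_force: 0.0
top (array([211., 269.]), 438.1, 259.2, 47.9, 36.3, 8.6)
top (array([406., 250.]), 508.7, -195.0, 42.7, 33.3, 4.5)
top (array([252., 214.]), 571.8, 171.9, 59.4, 35.8, -15.9)
side (array([334., 297.]), 440.1, 262.8, 45.8, 33.1, 9.2)
side (array([276., 255.]), 573.3, 175.6, 59.5, 34.3, -15.8)
side (array([332., 232.]), 461.0, 91.4, 47.3, 37.8, 4.3)
t 13.35 pinch [532.6  27.7 143.2] close ang -86.4 q6 1.49 w 64.8 F [-1.7 -0.1 -1.1] SHIFT [  49.  -143.    43.5]  turn(tool z, after shift) 0.342
```

```bash

python3 jog.py '[[[65, 16, -48, 0, 0], [65, 16, -48, 0, 0], [65, 16, -47, 0, 0], [65, 0, 0, 0, 0.12], [65, 0, 0, 0, 0.12], [65, 0, 0, 20, 0.1], [65, 0, 0, 30, 0], [65, 0, 0, 0, 0]]]'
python3 - <<'E'
from h import *
goto(572.5,173.3,23,74.1)
E
```

```text
time: 14.15
ee_pos: [569.7, 166.9, 242.9]
eef_rot: [0.99, -0.141, -0.004, 0.002]
force: [-1.0, -0.6, -0.2]
width: 65.1
grasp_force: 0.0
t 14.15 pinch [568.4 166.6  88.2] close ang -106.2 q6 2.08 w 65.1 F [-1.  -0.6 -0.2] SHIFT [ 2.6 -7.9 65.1]  turn(tool z, after shift) -0.005
```

```bash

python3 jog.py '[[[65, 3, -8, 25, 0], [65, 0, 0, 25, 0], [65, 0, 0, 0, 0], [65, 0, 0, 0, 0]]]'
python3 - <<'E'
from h import *
goto(572.5,173.3,23,74.1)
E
```

```text
time: 14.55
ee_pos: [576.3, 174.3, 198.8]
eef_rot: [0.99, -0.141, 0.0, 0.0]
force: [-0.3, 0.3, 0.6]
width: 64.8
grasp_force: 0.0
t 14.55 pinch [576.3 174.3  44.1] close ang -106.2 q6 2.09 w 64.8 F [-0.3  0.3  0.6] SHIFT [-3.4  2.  21.1]  turn(tool z, after shift) -0.005
```

```bash

python3 jog.py '[[[65, -3, 2, 10, 0], [65, 0, 0, 11, 0], [65, 0, 0, 0, 0], [65, 0, 0, 0, 0], [0, 0, 0, 0, 0], [0, 0, 0, 0, 0], [0, 0, 0, 0, 0], [0, 0, 0, 0, 0]]]'
python3 - <<'E'
from h import *
goto(572.5,173.3,23,74.1)
E
```

```text
time: 15.35
ee_pos: [572.8, 173.5, 177.4]
eef_rot: [0.99, -0.141, 0.001, -0.0]
force: [-0.1, -0.4, 4.1]
width: 34.7
grasp_force: 61.5
t 15.35 pinch [573.  173.6  22.7] close ang -106.2 q6 2.09 w 34.7 F [-0.1 -0.4  4.1] SHIFT [-0.4  0.4 -0.3]  turn(tool z, after shift) -0.005
```

```bash

python3 jog.py '[[[0, 0, 0, -25, 0], [0, 0, 0, -35, 0], [0, 0, 0, -35, 0], [0, 0, 0, 0, -0.12], [0, 0, 0, 0, -0.12], [0, 0, 0, 0, -0.1], [0, 0, 0, 0, 0]]]'
python3 - <<'E'
from h import *
goto(*c2w(8,20),110,93.3)
E
```

```text
time: 16.05
ee_pos: [572.4, 173.4, 271.3]
eef_rot: [1.0, 0.029, -0.0, 0.0]
force: [0.4, 0.8, -0.7]
width: 34.8
grasp_force: 61.0
t 16.05 pinch [572.3 173.4 116.6] close ang -86.6 q6 1.74 w 34.8 F [ 0.4  0.8 -0.7] SHIFT [-89.5 297.2   6.7]  turn(tool z, after shift) 0.001
```

```bash

python3 jog.py '[[[0, -13, 43, 0, 0], [0, -13, 43, 0, 0], [0, -13, 43, 0, 0], [0, -13, 43, 0, 0], [0, -13, 43, 0, 0], [0, -13, 42, 0, 0], [0, -12, 40, 0, 0], [0, 0, 0, 0, 0]]]'
python3 - <<'E'
from h import *
goto(*c2w(8,20),34,93.3)
s=snap("side","s7")
W=cv2.resize(s["color"][120:220,265:365],None,fx=5,fy=5,interpolation=cv2.INTER_CUBIC)
cv2.imwrite("pics/p7.png",W)
E
```

```text
time: 16.85
ee_pos: [498.7, -132.2, 271.6]
eef_rot: [1.0, 0.025, -0.0, 0.001]
force: [0.3, 0.2, -1.3]
width: 34.8
grasp_force: 61.0
t 16.85 pinch [ 498.6 -132.4  116.9] close ang -87.2 q6 1.19 w 34.8 F [ 0.3  0.2 -1.3] SHIFT [ 1.9 -3.9 82.9]  turn(tool z, after shift) -0.008
```

View pics/p7.png

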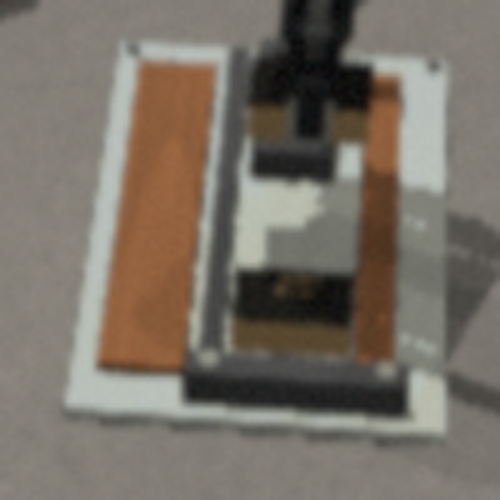

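The first block sits flat and square in the channel at crop (295,310), and the second hangs at (305,110). I'll lower the second.

```bash

python3 jog.py '[[[0, 2, -4, 30, 0], [0, 0, 0, 30, 0], [0, 0, 0, 10, 0], [0, 0, 0, 0, 0], [0, 0, 0, 0, 0]]]'
python3 - <<'E'
from h import *
goto(*c2w(8,20),34,93.3)
E
```

```text
time: 17.4
ee_pos: [502.2, -123.9, 202.9]
eef_rot: [1.0, 0.029, 0.001, 0.0]
force: [-0.3, -0.2, -0.9]
width: 34.3
grasp_force: 61.0
t 17.4 pinch [ 502.4 -123.9   48.2] close ang -86.7 q6 1.2 w 34.3 F [-0.3 -0.2 -0.9] SHIFT [-2.4  4.5 14.2]  turn(tool z, after shift) 0.000
```

```bash

python3 jog.py '[[[0, -2, 4, 0, 0], [0, 0, 0, 7, 0], [0, 0, 0, 5, 0], [0, 0, 0, 2, 0], [0, 0, 0, 0, 0], [0, 0, 0, 0, 0]]]'
python3 - <<'E'
from h import *
goto(*c2w(8,20),33,93.3)
E
```

```text
time: 18.0
ee_pos: [499.9, -128.3, 187.6]
eef_rot: [1.0, 0.029, -0.0, 0.0]
force: [0.5, -0.2, -0.4]
width: 34.6
grasp_force: 61.1
t 18.0 pinch [ 499.9 -128.3   32.9] close ang -86.7 q6 1.19 w 34.6 F [ 0.5 -0.2 -0.4] SHIFT [ 0.5  0.3 -0.1]  turn(tool z, after shift) 0.000
```

```bash

python3 jog.py '[[[44, 0, 0, 1, 0], [44, 0, 0, 0, 0], [44, 0, 0, 0, 0], [44, 0, 0, -30, 0], [44, 0, 0, -45, 0], [40, 0, 0, -30, 0], [40, 2, 34, 0, 0], [40, 2, 34, 0, 0]]]'
python3 jog.py '[[[40, 0, 0, 0, 0], [40, 0, 0, 0, 0]]]'
python3 - <<'E'
from h import *
s=snap("side","s8");t=snap("top","t8")
goto(*c2w(12,-48),57,93.3)
W=[cv2.resize(a,None,fx=3,fy=3,interpolation=cv2.INTER_CUBIC) for a in (t["color"][190:290,315:445],s["color"][120:220,265:365])]
cv2.imwrite("pics/p8.png",np.hstack(W))
E
```

```text
time: 18.8
ee_pos: [508.2, -196.3, 293.6]
eef_rot: [1.0, 0.03, 0.002, 0.001]
force: [-0.2, 0.4, -1.1]
width: 39.7
grasp_force: 0.0
time: 19.0
ee_pos: [507.7, -196.3, 291.5]
eef_rot: [1.0, 0.028, -0.0, -0.0]
force: [0.5, 0.1, 0.3]
width: 39.9
grasp_force: 0.0
t 19.1 pinch [ 507.7 -195.3  136.8] close ang -86.7 q6 1.08 w 40.1 F [-0.1 -0.2  1.1] SHIFT [ 0.5  1.  79.8]  turn(tool z, after shift) 0.001
```

View pics/p8.png

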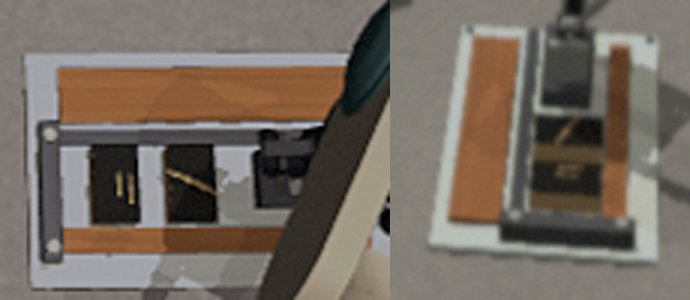

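Both blocks lie flat and square in the channel, at (115,185) and (190,185) in the left crop. Now I slide the fence up about 82 mm.

```bash

python3 jog.py '[[[40, 0, 1, 40, 0], [40, 0, 0, 38, 0], [40, 0, 0, 0, 0], [0, 0, 0, 0, 0], [0, 0, 0, 0, 0], [0, 0, 0, 0, 0], [0, 0, 0, 0, 0]]]'
python3 jog.py '[[[0, 0, -6, 0, 0], [0, 0, -8, 0, 0], [0, 0, -10, 0, 0], [0, 0, -10, 0, 0], [0, 0, -10, 0, 0], [0, 0, -10, 0, 0], [0, 0, -10, 0, 0], [0, 0, -6, 0, 0]]]'
python3 jog.py '[[[0, 0, -4, 0, 0], [0, 0, -3, 0, 0], [0, 0, 0, 0, 0]]]'
python3 - <<'E'
from h import *
p,R,o=tool(); print(w2c(p),o["force"],o["width"])
E
```

```text
time: 19.8
ee_pos: [508.6, -195.7, 216.4]
eef_rot: [1.0, 0.029, 0.001, -0.001]
force: [-1.2, 9.4, 3.9]
width: 9.3
grasp_force: 60.5
time: 20.6
ee_pos: [504.4, -126.8, 216.3]
eef_rot: [1.0, 0.029, 0.002, 0.001]
force: [-1.4, -4.8, 7.4]
width: 8.8
grasp_force: 61.3
time: 20.9
ee_pos: [504.0, -119.8, 216.3]
eef_rot: [1.0, 0.029, 0.002, 0.001]
force: [-0.6, -2.6, 8.8]
width: 9.3
grasp_force: 61.5
[12.2 28.5] [-0.61766257 -2.58818356  8.80759299] 9.315563661532137
```

Measured chase y is 28.5; contact should come near 34.

```bash

python3 jog.py '[[[0, 0, -2, 0, 0], [0, 0, -1, 0, 0], [0, 0, 0, 0, 0]]]'
python3 jog.py '[[[0, 0, -1, 0, 0], [0, 0, -1, 0, 0], [0, 0, 0, 0, 0]]]'
python3 jog.py '[[[0, 0, -1, 0, 0], [0, 0, -1, 0, 0], [0, 0, 0, 0, 0]]]'
python3 - <<'E'
from h import *
p,R,o=tool(); print(w2c(p),o["force"],o["width"])
E
```

```text
time: 21.2
ee_pos: [503.9, -117.2, 216.3]
eef_rot: [1.0, 0.029, 0.002, 0.001]
force: [-0.8, -3.4, 9.0]
width: 8.9
grasp_force: 61.4
time: 21.5
ee_pos: [503.8, -115.3, 216.3]
eef_rot: [1.0, 0.029, 0.002, 0.001]
force: [-1.7, -3.5, 6.9]
width: 9.5
grasp_force: 61.4
time: 21.8
ee_pos: [503.6, -113.3, 216.3]
eef_rot: [1.0, 0.029, 0.002, 0.001]
force: [-1.2, -3.5, 8.4]
width: 9.2
grasp_force: 61.4
[12.2 35.1] [-1.17296979 -3.47887882  8.42029025] 9.224044309330381
```

```bash

python3 jog.py '[[[0, 0, -1, 0, 0], [0, 0, 0, 0, 0]]]'
python3 jog.py '[[[0, 0, -1, 0, 0], [0, 0, 0, 0, 0]]]'
python3 jog.py '[[[0, 0, -1, 0, 0], [0, 0, 0, 0, 0]]]'
python3 - <<'E'
from h import *
p,R,o=tool(); print(w2c(p),o["force"],o["width"])
E
```

```text
time: 22.0
ee_pos: [503.6, -112.8, 216.4]
eef_rot: [1.0, 0.029, 0.002, 0.002]
force: [-1.6, -6.8, 6.7]
width: 8.7
grasp_force: 61.2
time: 22.2
ee_pos: [503.5, -112.5, 216.3]
eef_rot: [1.0, 0.028, 0.002, 0.003]
force: [-0.1, -11.8, 5.1]
width: 8.7
grasp_force: 61.0
time: 22.4
ee_pos: [503.5, -112.1, 216.4]
eef_rot: [1.0, 0.028, 0.002, 0.004]
force: [1.5, -17.4, 4.1]
width: 9.2
grasp_force: 60.8
[12.1 36.2] [  1.50200028 -17.40907966   4.05911956] 9.224163341716965
```

The row is snug: force jumped to 17 N at the expected place. I'll release the tab and move to the robot side of the lever.

```bash

python3 jog.py '[[[40, 0, 0, 0, 0], [40, 0, 0, 0, 0], [40, 0, 0, -40, 0], [40, 0, 0, -50, 0], [0, 0, 0, -15, 0], [0, -35, 30, 0, 0], [0, -36, 30, 0, 0], [0, 0, 0, 0, 0]]]'
python3 - <<'E'
from h import *
s=snap("side","s9");t=snap("top","t9")
goto(*c2w(-60,-26),94,93.3)
W=[cv2.resize(a,None,fx=3,fy=3,interpolation=cv2.INTER_CUBIC) for a in (t["color"][190:290,315:445],s["color"][120:220,265:365])]
cv2.imwrite("pics/p9.png",np.hstack(W))
E
```

```text
time: 23.2
ee_pos: [433.0, -175.9, 318.9]
eef_rot: [1.0, 0.027, -0.0, 0.0]
force: [-0.3, 0.6, -0.7]
width: -0.5
grasp_force: 0.0
t 23.3 pinch [ 435.2 -174.   164.3] close ang -86.8 q6 1.05 w -0.0 F [ 1.  -0.2  0.3] SHIFT [-0.4  4.4 70.3]  turn(tool z, after shift) -0.001
```

View pics/p9.png

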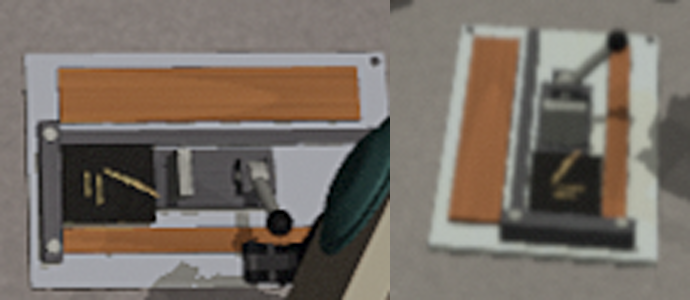

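The row is tight between head bar and fence, with the blocks at (110,185) and the fence at (215,180). The knob still leans to the robot at (279,221). Now I lock the lever.

```bash

python3 jog.py '[[[0, 0, 4, 30, 0], [0, 0, 0, 40, 0], [0, 0, 0, 0, 0], [0, 10, 0, 0, 0], [0, 10, 0, 0, 0], [0, 10, 0, 0, 0], [0, 10, 0, 0, 0]]]'
python3 jog.py '[[[0, 10, 0, 0, 0], [0, 10, 0, 0, 0], [0, 10, 0, 0, 0], [0, 10, 0, 0, 0], [0, 5, 0, 0, 0], [0, 0, 0, 0, 0]]]'
python3 - <<'E'
from h import *
p,R,o=tool(); print(w2c(p),p[2],o["force"])
E
```

```text
time: 24.0
ee_pos: [477.1, -175.7, 250.2]
eef_rot: [1.0, 0.029, 0.001, 0.001]
force: [-0.7, 0.6, 1.1]
width: 0.3
grasp_force: 0.8
time: 24.6
ee_pos: [519.9, -173.3, 248.0]
eef_rot: [1.0, 0.029, -0.004, -0.0]
force: [-13.4, -0.6, 5.4]
width: 0.2
grasp_force: 7.0
[ 25.  -25.8] 247.98671627401288 [-13.37017756  -0.55167899   5.37638617]
```

```bash

python3 jog.py '[[[0, 2, 0, 0, 0], [0, 0, 0, 0, 0], [0, 0, 0, 0, 0]]]'
python3 jog.py '[[[0, -12, 0, 0, 0], [0, -10, 0, -40, 0], [0, 0, 0, -40, 0], [70, -30, -40, 0, 0], [70, -30, -40, 0, 0], [70, 0, 0, 0, 0]]]'
python3 - <<'E'
from h import *
blocks(10)
s=snap("side","s10");t=snap("top","t10")
goto(459.5,91,100,94)
W=[cv2.resize(a,None,fx=3,fy=3,interpolation=cv2.INTER_CUBIC) for a in (t["color"][190:290,315:445],s["color"][120:220,265:365])]
cv2.imwrite("pics/p10.png",np.hstack(W))
E
```

```text
time: 24.9
ee_pos: [520.9, -173.3, 247.9]
eef_rot: [1.0, 0.029, -0.005, -0.001]
force: [-19.8, -0.1, 9.7]
width: -0.1
grasp_force: 10.8
time: 25.5
ee_pos: [433.5, -95.0, 327.9]
eef_rot: [1.0, 0.03, -0.001, -0.001]
force: [-0.5, 0.1, -0.3]
width: 43.5
grasp_force: 0.0
top (array([210., 269.]), 438.1, 259.3, 47.9, 36.4, 8.6)
top (array([284., 264.]), 457.9, 90.7, 48.5, 35.0, 2.9)
side (array([334., 297.]), 440.0, 262.8, 46.0, 33.1, 9.2)
side (array([332., 233.]), 460.6, 92.1, 45.6, 35.5, 9.1)
t 25.7 pinch [436.9 -98.4 174.6] close ang -86.7 q6 1.21 w 70.7 F [0.1 0.1 0.9] SHIFT [  33.3 -187.8   74.5]  turn(tool z, after shift) -0.012
```

View pics/p10.png

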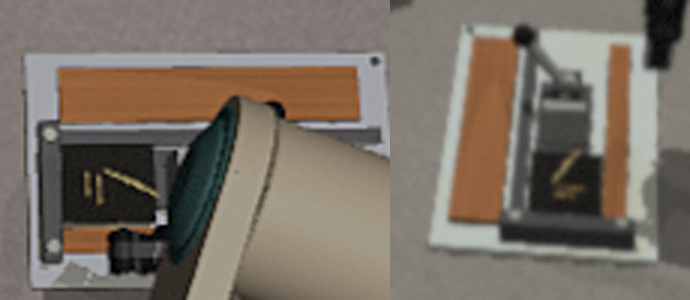

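The lever is over to locked, with the knob at (525,35) in the right crop, and the row is still snug. Now the short blocks.

```bash

python3 jog.py '[[[65, 8, -47, 10, 0], [65, 8, -47, 20, 0], [65, 8, -47, 20, 0], [65, 8, -47, 20, 0], [65, 0, 0, 0, -0.01], [65, 0, 0, 0, 0], [65, 0, 0, 0, 0]]]'
python3 - <<'E'
from h import *
goto(459.3,91.3,23,94)
E
```

```text
time: 26.4
ee_pos: [457.4, 86.0, 261.2]
eef_rot: [0.999, 0.033, 0.0, 0.0]
force: [0.4, 0.1, 0.3]
width: 65.0
grasp_force: 0.0
t 26.4 pinch [457.6  86.  106.5] close ang -86.2 q6 1.61 w 65.0 F [0.4 0.1 0.3] SHIFT [ 2.  -5.2 83.5]  turn(tool z, after shift) -0.004
```

```bash

python3 jog.py '[[[65, 2, -5, 25, 0], [65, 0, 0, 25, 0], [65, 0, 0, 20, 0], [65, 0, 0, 0, 0], [65, 0, 0, 0, 0]]]'
python3 - <<'E'
from h import *
goto(459.3,91.3,23,94)
E
```

```text
time: 26.9
ee_pos: [458.8, 91.1, 191.6]
eef_rot: [0.999, 0.033, 0.0, 0.0]
force: [-0.2, -0.3, 1.3]
width: 65.0
grasp_force: 0.0
t 26.9 pinch [459.   91.1  36.9] close ang -86.2 q6 1.62 w 65.0 F [-0.2 -0.3  1.3] SHIFT [ 0.3 -0.2 13.9]  turn(tool z, after shift) -0.004
```

```bash

python3 jog.py '[[[65, 0, 0, 14, 0], [65, 0, 0, 0, 0], [0, 0, 0, 0, 0], [0, 0, 0, 0, 0], [0, 0, 0, 0, 0], [0, 0, 0, 0, 0]]]'
python3 jog.py '[[[0, 0, 0, -25, 0], [0, 0, 0, -35, 0], [0, 0, 0, -35, 0], [0, 0, 0, 0, 0.11], [0, 0, 0, 0, 0.106], [0, 0, 0, 0, 0]]]'
python3 - <<'E'
from h import *
goto(521.4,391.6,80,81.6)
E
```

```text
time: 27.5
ee_pos: [458.9, 92.1, 178.2]
eef_rot: [0.999, 0.034, 0.001, 0.0]
force: [0.2, -0.8, 6.3]
width: 34.8
grasp_force: 61.4
time: 28.1
ee_pos: [458.2, 92.1, 272.1]
eef_rot: [0.997, -0.074, 0.0, -0.0]
force: [-0.4, 0.8, -0.5]
width: 34.6
grasp_force: 60.5
t 28.1 pinch [458.3  92.1 117.4] close ang -98.5 q6 1.84 w 34.6 F [-0.4  0.8 -0.5] SHIFT [  17.9 -305.6   37.5]  turn(tool z, after shift) -0.002
```

```bash

python3 jog.py '[[[0, 3, -45, 0, 0], [0, 3, -45, 0, 0], [0, 3, -45, 0, 0], [0, 3, -45, 0, 0], [0, 3, -45, 0, 0], [0, 3, -45, 0, 0], [0, 0, -36, 0, 0], [0, 0, 0, 0, 0]]]'
python3 jog.py '[[[0, 0, 0, 0, 0], [0, 0, 0, 0, 0]]]'
python3 - <<'E'
from h import *
goto(521.4,391.6,27,81.6)
E
```

```text
time: 28.9
ee_pos: [520.5, 395.8, 270.2]
eef_rot: [0.998, -0.07, -0.001, -0.0]
force: [-0.8, -0.1, -0.3]
width: 34.7
grasp_force: 60.6
time: 29.1
ee_pos: [521.3, 391.2, 271.4]
eef_rot: [0.997, -0.074, -0.0, 0.0]
force: [0.5, 0.5, -0.5]
width: 35.0
grasp_force: 60.6
t 29.1 pinch [521.2 391.1 116.7] close ang -98.5 q6 2.31 w 35.0 F [ 0.5  0.5 -0.5] SHIFT [ 0.2 -0.6 89.7]  turn(tool z, after shift) -0.001
```

```bash

python3 jog.py '[[[0, 0, 0, 35, 0], [0, 0, 0, 30, 0], [0, 0, 0, 15, 0], [0, 0, 0, 5, 0], [0, 0, 0, 0, 0]]]'
python3 jog.py '[[[0, 0, 0, 3, 0], [0, 0, 0, 0, 0], [0, 0, 0, 0, 0]]]'
```

```text
time: 29.6
ee_pos: [521.5, 391.6, 187.1]
eef_rot: [0.997, -0.074, 0.0, 0.0]
force: [-0.7, 0.4, -0.5]
width: 34.6
grasp_force: 60.6
time: 29.9
ee_pos: [521.4, 392.2, 184.7]
eef_rot: [0.997, -0.074, 0.001, -0.0]
force: [0.3, -0.6, -1.5]
width: 34.8
grasp_force: 60.6
```

```bash

python3 jog.py '[[[0, 0, 0, 2, 0], [0, 0, 0, 1, 0], [0, 0, 0, 0, 0]]]'
python3 jog.py '[[[46, 0, 0, 0, 0], [46, 0, 0, 0, 0], [46, 0, 0, 0, 0], [46, 0, 0, -30, 0], [46, 0, 0, -40, 0], [65, 0, 0, -10, 0], [65, -36, 40, 0, 0], [65, -36, 40, 0, 0]]]'
python3 - <<'E'
from h import *
blocks(11)
goto(439,261,23,98.8)
E
```

```text
time: 30.2
ee_pos: [521.4, 392.3, 182.3]
eef_rot: [0.997, -0.074, 0.001, -0.0]
force: [-2.1, -2.0, 5.3]
width: 34.6
grasp_force: 61.5
time: 31.0
ee_pos: [443.5, 327.9, 259.5]
eef_rot: [0.997, -0.074, -0.0, 0.0]
force: [-0.1, -0.3, 0.6]
width: 64.9
grasp_force: 0.0
side (array([284., 349.]), 522.3, 392.2, 47.4, 35.9, -8.5)
t 31.1 pinch [437.4 323.8 100.9] close ang -98.5 q6 2.29 w 65.0 F [ 0.2  0.2 -1. ] SHIFT [11.6 61.2 78.3]  turn(tool z, after shift) -0.302
```

```bash

python3 jog.py '[[[65, 0, 0, 0, -0.15], [65, 0, 0, 0, -0.15], [65, 0, 46, -10, 0], [65, 0, 46, -10, 0], [65, 0, 46, 0, 0], [65, 0, 46, 0, 0], [65, 0, 0, 0, 0]]]'
python3 - <<'E'
from h import *
blocks(12)
goto(439,261,100,98.8)
E
```

```text
time: 31.8
ee_pos: [472.7, 142.5, 280.6]
eef_rot: [0.997, 0.073, 0.0, 0.001]
force: [0.3, 0.2, 0.1]
width: 64.7
grasp_force: 0.0
top (array([396., 245.]), 518.3, -176.5, 49.6, 28.1, 3.3)
top (array([159., 228.]), 527.5, 388.8, 59.9, 40.0, -7.8)
side (array([284., 349.]), 522.5, 391.9, 47.1, 35.3, -8.3)
side (array([334., 297.]), 439.7, 261.5, 47.0, 35.5, 9.2)
t 31.9 pinch [472.2 145.8 125.9] close ang -81.4 q6 1.65 w 64.9 F [-0.2  0.4  0.7] SHIFT [ -15.7 -118.8   25.9]  turn(tool z, after shift) -0.004
```

D hasn't moved (439, 261).

```bash

python3 jog.py '[[[65, -5, -40, 0, 0], [65, -5, -40, 0, 0], [65, -5, -39, 0, 0], [65, 0, 0, 30, 0], [65, 0, 0, 20, 0], [65, 0, 0, 0, 0], [65, 0, 0, 0, 0]]]'
python3 - <<'E'
from h import *
goto(439,261,23,98.8)
E
```

```text
time: 32.6
ee_pos: [438.9, 262.8, 230.9]
eef_rot: [0.997, 0.076, -0.0, 0.0]
force: [0.5, -0.1, 1.5]
width: 65.5
grasp_force: 0.0
t 32.6 pinch [438.8 262.8  76.2] close ang -81.2 q6 1.88 w 65.5 F [ 0.5 -0.1  1.5] SHIFT [-0.1  1.8 53.2]  turn(tool z, after shift) -0.001
```

```bash

python3 jog.py '[[[65, 0, 2, 25, 0], [65, 0, 0, 20, 0], [65, 0, 0, 8, 0], [65, 0, 0, 0, 0]]]'
python3 jog.py '[[[0, 0, 0, 0, 0], [0, 0, 0, 0, 0], [0, 0, 0, 0, 0], [0, 0, 0, 0, 0]]]'
python3 jog.py '[[[0, 0, 0, -25, 0], [0, 0, 0, -35, 0], [0, 0, 0, -35, 0], [0, 0, 0, 0, 0.15], [0, 0, 0, 0, 0.15], [0, 0, 0, 0, 0]]]'
python3 - <<'E'
from h import *
goto(448.2,402,27,81.6)
E
```

```text
time: 33.0
ee_pos: [439.5, 260.0, 177.8]
eef_rot: [0.997, 0.076, -0.0, 0.0]
force: [-0.0, -0.7, 0.2]
width: 64.8
grasp_force: 0.0
time: 33.4
ee_pos: [440.0, 260.3, 179.5]
eef_rot: [0.997, 0.076, 0.002, -0.001]
force: [-0.2, 0.1, 6.9]
width: 34.9
grasp_force: 61.5
time: 34.0
ee_pos: [439.3, 259.9, 273.1]
eef_rot: [0.997, -0.075, 0.0, -0.0]
force: [0.8, -0.6, -0.7]
width: 34.5
grasp_force: 60.6
t 34.0 pinch [439.4 259.9 118.4] close ang -98.6 q6 2.18 w 34.5 F [ 0.8 -0.6 -0.7] SHIFT [ -12.5 -141.8   91.5]  turn(tool z, after shift) -0.003
```

```bash

python3 jog.py '[[[0, -4, -47, 0, 0], [0, -4, -47, 0, 0], [0, -4, -47, 0, 0], [0, 0, 0, 0, 0], [0, 0, 0, 35, 0], [0, 0, 0, 30, 0], [0, 0, 0, 15, 0], [0, 0, 0, 0, 0]]]'
python3 - <<'E'
from h import *
goto(448.2,402,27,81.6)
s=snap("side"); print(rects(s,dark(s),28)[:6])
E
```

```text
time: 34.8
ee_pos: [447.8, 400.3, 190.0]
eef_rot: [0.997, -0.073, -0.002, 0.002]
force: [-0.4, 0.7, -0.6]
width: 34.7
grasp_force: 60.7
t 34.8 pinch [447.2 399.7  35.3] close ang -98.4 q6 2.39 w 34.7 F [-0.4  0.7 -0.6] SHIFT [ 0.7 -2.4  8.3]  turn(tool z, after shift) 0.000
[(array([284., 350.]), 521.7, 394.2, 47.8, 35.6, -8.5), (array([336., 329.]), 436.3, 315.2, 229.1, 105.2, 65.3), (array([545., 271.]), 8.9, 132.3, 59.7, 9.6, 6.2), (array([391., 226.]), 334.9, 51.8, 126.4, 41.4, -53.8), (array([532., 199.]), 12.8, -106.5, 166.9, 129.1, -85.7), (array([324., 189.]), 493.7, -56.6, 117.5, 104.1, -86.3)]
```

```bash

python3 jog.py '[[[0, 0, -2, 3, 0], [0, 0, 0, 2, 0], [0, 0, 0, 0, 0]]]'
python3 jog.py '[[[0, 0, 0, 1, 0], [0, 0, 0, 1, 0], [0, 0, 0, 0, 0]]]'
python3 jog.py '[[[0, 0, 0, 1, 0], [0, 0, 0, 0, 0]]]'
```

```text
time: 35.15
ee_pos: [448.8, 403.3, 188.5]
eef_rot: [0.997, -0.074, 0.001, -0.0]
force: [-0.3, -1.2, -0.9]
width: 34.9
grasp_force: 60.7
time: 35.45
ee_pos: [448.6, 403.1, 185.6]
eef_rot: [0.997, -0.074, -0.0, 0.0]
force: [0.3, 0.0, -1.3]
width: 34.6
grasp_force: 60.7
time: 35.65
ee_pos: [448.6, 403.1, 184.5]
eef_rot: [0.997, -0.074, -0.0, 0.0]
force: [0.3, 0.3, -1.0]
width: 34.5
grasp_force: 60.7
```

```bash

python3 jog.py '[[[0, 0, 0, 1, 0], [0, 0, 0, 0.5, 0], [0, 0, 0, 0, 0]]]'
python3 jog.py '[[[46, 0, 0, 0, 0], [46, 0, 0, 0, 0], [46, 0, 0, 0, 0], [46, 0, 0, -30, 0], [46, 0, 0, -40, 0], [46, 0, 0, -30, 0], [46, 0, 0, -20, 0]]]'
python3 jog.py '[[[46, -30, 45, 0, 0], [46, -10, 48, 0, 0], [46, 0, 48, 0, 0], [46, 0, 48, 0, 0], [46, 0, 48, 0, 0], [46, 0, 0, 0, 0], [46, 0, 0, 0, 0]]]'
python3 - <<'E'
from h import *
s=snap("side","s13");t=snap("top","t13")
W=[cv2.resize(a,None,fx=1,fy=1) for a in (t["color"][120:300,120:460],s["color"][120:410,225:365])]
A=cv2.resize(W[0],None,fx=1.5,fy=1.5,interpolation=cv2.INTER_CUBIC); B=cv2.resize(W[1],None,fx=2,fy=2,interpolation=cv2.INTER_CUBIC)
C=np.zeros((B.shape[0],A.shape[1]+B.shape[1],3),np.uint8); C[:A.shape[0],:A.shape[1]]=A; C[:,A.shape[1]:]=B
cv2.imwrite("pics/p13.png",C); blocks()
for n,z in((t,28),(s,28)): print(rects(n,dark(n),z)[:9])
E
```

```text
time: 35.95
ee_pos: [448.7, 403.2, 183.5]
eef_rot: [0.997, -0.074, 0.0, 0.0]
force: [-2.2, -1.5, 3.0]
width: 34.3
grasp_force: 61.2
time: 36.65
ee_pos: [448.8, 403.3, 306.2]
eef_rot: [0.997, -0.074, 0.001, -0.001]
force: [-0.4, 1.0, 0.5]
width: 46.0
grasp_force: 0.0
time: 37.35
ee_pos: [376.9, 177.0, 303.6]
eef_rot: [0.997, -0.075, 0.001, -0.0]
force: [-0.6, 0.2, 0.7]
width: 46.1
grasp_force: 0.0
top (array([150., 262.]), 446.9, 401.1, 47.5, 40.0, -8.2)
side (array([323., 361.]), 447.7, 402.9, 46.3, 35.7, -8.5)
side (array([284., 350.]), 522.4, 392.2, 47.6, 35.8, -8.5)
[(array([216., 349.]), 316.1, 212.6, 251.6, 144.8, 20.4), (array([267., 287.]), 406.1, 125.2, 124.5, 16.1, 19.8), (array([150., 262.]), 446.8, 399.9, 46.9, 39.9, -8.2), (array([353., 251.]), 493.9, -72.7, 92.1, 67.5, -87.1), (array([397., 246.]), 513.0, -173.2, 61.1, 27.8, 11.1), (array([405., 228.]), 558.6, -192.2, 17.4, 16.5, -0.3), (array([159., 228.]), 526.9, 387.7, 59.8, 39.8, -7.8), (array([381., 161.]), 721.4, -133.1, 83.1, 55.9, -30.6), (array([427., 134.]), 795.2, -247.9, 106.4, 35.7, -55.7)]
[(array([323., 361.]), 447.9, 404.6, 45.7, 35.4, -8.6), (array([284., 350.]), 521.9, 394.2, 47.2, 35.6, -8.5), (array([541., 270.]), 17.1, 131.2, 75.1, 12.7, 1.0), (array([324., 189.]), 493.2, -56.7, 117.6, 104.0, -86.7), (array([381., 199.]), 355.2, -16.0, 271.4, 113.1, 83.2), (array([541., 179.]), -36.1, -188.6, 317.4, 96.7, 78.2), (array([412., 144.]), 277.0, -248.5, 198.7, 110.2, 61.0), (array([231., 135.]), 771.2, -218.0, 183.6, 57.0, -47.1), (array([463.,  92.]), 107.6, -526.8, 170.3, 72.5, 80.8)]
```

View pics/p13.png

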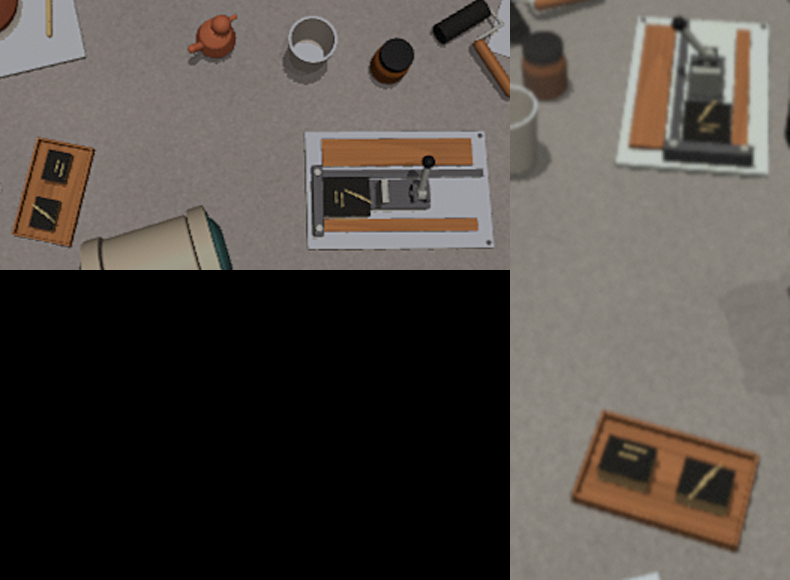

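The view shows both short blocks flat in the tray, at (57,167) and (45,213). The long row is snug with the lever locked and the knob at (428,162). The bystanders haven't moved.

```bash
python3 -c "
from rig import robot, cams, monitor, sign_off
print(sign_off())"
```

```text
the job is handed in; nothing more can be done
None
```

The job is handed in: both 60 mm blocks are locked up snug in the channel, the lever is back at lock, both 48 mm blocks lie flat and face up in the stock tray, and the pot, jar and bird were not touched.

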